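# Set out the sample jars by size on the display rail

### The arm

A 6-joint arm with a two-finger parallel gripper is mounted at the origin on a cart in front of the work surface, level with it; the furniture and walls round the work are solid. World frame = base frame: x ahead of the robot, y to its left, z up, the work surface at z = 0. Lengths are in mm, angles in rad, forces in N, time in s.
With the tool pointing down it reaches from about 300 to 750 mm from the base axis. Payload 8.5 kg.
Tool frame: the origin (TCP) lies midway between the tips of the shut fingers; the grasp point (between the pads) lies 19 mm behind it; z points along the fingers, y is the line along which they close (so a half turn about z gives the same grasp; the last joint's range is limited). The gripper opens to 85 mm and grips with 20 to 120 N. Pads are 22 mm wide; open, the fingers measure 114 mm over their backs; the gripper's body (76 mm by 85 mm) begins 54 mm behind the grasp point. The pads swing forward as they close: fully open they stand 13 mm farther back than shut.
Start: joints at [-1.515, 0.381, 1.297, -0, 1.464, -0.215], TCP at [147.121, -529.939, 231.322] pointing down, gripper open.
Joint ranges: [-3.11, 3.11], [-0.89, 2.33], [0.22, 2.48], [-1.42, 4.56], [0.17, 2.85], [-2.88, 2.88]. Speed limits (rad/s): [2.39, 2.39, 3.14, 3.14, 3.14, 3.14].

### API

Orientations are given as [roll, pitch, yaw] about the fixed x, y, z axes, in that order (R = Rz(yaw) Ry(pitch) Rx(roll)).
In Python, from cell import robot gives the robot as it stands. The module is installed in compiled form; this text tells all that it offers.
- The arm moves only by the tool jog_arm, never from a script. Its argument "targets" is a list of rows, each an object of numbers: "x", "y", "z": the shift along the tool's x, y, z scaled (see below); "rx", "ry", "rz": the turn, a rotation vector about the tool's x, y, z scaled (see below). In form: [{"x": .., "y": .., "z": .., "rx": .., "ry": .., "rz": ..}, ...]. A call has 1 to 20 rows; each row shifts and turns the commanded pose from where the row before left it, along the tool's axes as they then stand; what a row does not reach is not made up. The controller multiplies each number of a shift by 40 mm and each number of a turn by 6 degrees. A row lasts 1/8 s, in which the tool goes at most 62.5 mm and 10.7 degrees, less where a joint would pass 70% of its speed; a pose out of reach is approached as far as the arm can. A call with a number of a shift or a turn outside -1 to 1 is refused whole. A call with a gripper value outside its range is refused whole. "claw" is the closure, from -1 (fully open) to 1 (shut), set as the call begins (left out, the last holds). The fingers move at their own pace and stop on an object; "squeeze" is the grip in N (left out, the last holds). Time passes only in rows, so rows that do not move let the fingers close. It gives the time, the measured TCP pose, the force, the opening and the grip force at its end, in the units of the state.
- robot.sense(): the state, without advancing time (a new reading comes with each control period).
- robot.capture(name): name is "scene" or "top"; returns the picture (400x640x3 uint8, red, green, blue); there is no depth.
- robot.calibration(name): a dict with "fx", "fy", "cx", "cy" (pixels), "R" (3x3) and "t" (3): a world point X has camera coordinates R X + t. Camera axes: x right, y down, z forward; pixel columns grow to the right and rows downward; lengths in mm; the calibration is good to about 2 mm. A picture is of the moment at which its call begins. calibration takes no time and is no camera call.
- robot.finish_job(): hands the job in; it is judged then, once.
The state is a dict: "t": time; "joint_pos": joint angles; "qd": joint speeds; "joint_efforts": joint torques, N m; "eef_pos": TCP position; "tcp_rot": TCP orientation; "force": force on the tool from outside, world axes, zero at the start; "torque": the same for the moment, N m; "width": finger opening in mm; "finger_force": force on a finger pad.
Only numpy, scipy, OpenCV 4.12 (cv2) and the standard library are available. Lean on these libraries where they do the work, as an engineer would, in place of code of your own. Each camera call takes 0.05 s, during which the arm holds its last target. There are 200 camera calls.

### The job

Set the four lidded sample containers upright on the cork discs of the wooden display rail, one centred on each disc, in order of size: the largest on the disc next to the tall steel post, then getting smaller to the smallest at the other end, by the low stud. Do not tip any of them over on the way, and let go of them all.

Things in the scene. Friction and masses are not known exactly. Their poses are not given: they have to be found in the camera images.
- vial: The smallest container: slim clear vial, 22 mm diameter, 45 mm tall, ribbed blue lid, white contents, about 20 g. Loose, upright on the mats (top at z = 0.0035) at the start, symmetric about its upright z axis; origin at the centre of its underside. The lid does not come off.
- small_jar: The second smallest: glass jar 34 mm diameter, 50 mm tall, white lid, grey contents, about 60 g. Loose, upright on the mats (top at z = 0.0035) at the start, symmetric about its upright z axis; origin at the centre of its underside. The lid does not come off.
- medium_jar: The second largest: glass jar 42 mm diameter, 62 mm tall, black lid, sand-coloured contents, about 90 g. Loose, upright on the mats (top at z = 0.0035) at the start, symmetric about its upright z axis; origin at the centre of its underside. The lid does not come off.
- large_jar: The largest: glass jar 48 mm diameter, 70 mm tall, red lid, sand-coloured contents, about 120 g. Loose, upright on the mats (top at z = 0.0035) at the start, symmetric about its upright z axis; origin at the centre of its underside. The lid does not come off.
- rail: Fixed dark wooden strip on the mats (their top: z = 0.0035), 70 mm wide (its x), 415 mm long (its y), 12 mm high, crosswise, turned by up to 0.15 rad. Origin at the centre of its underside. On its middle line: four discs, 42.5 and 127.5 mm either side of its middle, and 187.5 mm from its middle the tall post at one end and a low steel stud (12 mm wide, 5 mm high, not listed) at the other.
- disc_1: One of four identical cork discs, 62 mm across and 3 mm thick, fixed on top of the rail in one straight row along its middle line, 85 mm apart; its top is 15 mm above the mats. Origin at the centre of its underside. The numbers 1 to 4 say nothing about its place in the row, which changes from start to start.
- disc_2: One of four identical cork discs, 62 mm across and 3 mm thick, fixed on top of the rail in one straight row along its middle line, 85 mm apart; its top is 15 mm above the mats. Origin at the centre of its underside. The numbers 1 to 4 say nothing about its place in the row, which changes from start to start.
- disc_3: One of four identical cork discs, 62 mm across and 3 mm thick, fixed on top of the rail in one straight row along its middle line, 85 mm apart; its top is 15 mm above the mats. Origin at the centre of its underside. The numbers 1 to 4 say nothing about its place in the row, which changes from start to start.
- disc_4: One of four identical cork discs, 62 mm across and 3 mm thick, fixed on top of the rail in one straight row along its middle line, 85 mm apart; its top is 15 mm above the mats. Origin at the centre of its underside. The numbers 1 to 4 say nothing about its place in the row, which changes from start to start.
- tall_post: Upright round steel post, 22 mm across at foot and head, 60 mm tall, fixed on the rail's middle line near one end, 187.5 mm from the middle of the rail; which end changes from start to start. The disc next to it is 60 mm away, centre to centre; the others are 145, 230 and 315 mm away. Origin at the centre of its underside.

How it is judged:
By the outcome, as a careful person would: the job done as asked, in the order asked, and still so for the second after the job is handed in, with the robot touching nothing.
It also fails if it takes over 96 s, if anything falls off the work surface, if the arm or the gripper's body presses on something with over 40 N, if the wrist force passes 120 N, or if a joint passes its speed limit or range.

## Working session

There is one attempt and no reset: what is moved stays moved. The work goes in short steps, Python scripts to look and compute and a tool call to move; the robot and the scene stay as the last step left them, time stands still between calls to the robot, and variables do not carry over. Pictures are saved under pics/ and viewed, at most 14 in all, crops included, and the job is handed in when it is done.

Besides the shell and the picture viewer there is one more tool, called after "Request:" as name(argument=value, ...), one argument or row to a line, values as JSON. jog_arm: Moves the arm, as the interface text tells. Shifts and turns lie within -1 to 1; 1 stands for 40 mm of shift or 6 degrees of turn. Its arguments: {"type":"object","properties":{"targets":{"type":"array"},"claw":{"type":"number"},"squeeze":{"type":"number"}},"required":["targets"]}

```bash
mkdir -p pics; python3 - <<'E'
from cell import robot
import cv2
for n in("top","scene"):
    cv2.imwrite(f"pics/{n}0.png",robot.capture(n)[:,:,::-1]); c=robot.calibration(n); print(n,c)
print(robot.sense())
E
```

```text
top {'fx': 518.0397866778839, 'fy': 518.0397866778839, 'cx': 322.04322810280115, 'cy': 195.0985221586542, 'R': array([[ 0.0022481 , -0.99991733,  0.01266002],
       [-0.99199057, -0.00382879, -0.1262539 ],
       [ 0.12629194, -0.01227479, -0.99191717]]), 't': array([   3.87117411,  556.97719242, 1205.51895875])}
scene {'fx': 391.30217704649533, 'fy': 391.30217704649533, 'cx': 326.9362860612846, 'cy': 200.45516367431415, 'R': array([[-0.89144152, -0.45306653, -0.00792048],
       [-0.19511463,  0.39956091, -0.8957016 ],
       [ 0.40897713, -0.7969202 , -0.4445851 ]]), 't': array([481.91023331, 151.70172479, 960.82100519])}
{'t': 0.1, 'joint_pos': array([-1.51526016e+00,  3.81179840e-01,  1.29814306e+00, -1.75972785e-05,
        1.46362651e+00, -2.15289654e-01]), 'qd': array([ 0.00044586, -0.00195089, -0.00267775,  0.00083028,  0.00046641,
        0.00011259]), 'joint_efforts': array([ 2.94476646e-03, -4.49220085e+01, -2.31655651e+01, -2.14398851e-04,
        3.70425158e-03, -8.81667773e-06]), 'eef_pos': array([ 147.12417353, -529.69035429,  230.76015844]), 'tcp_rot': array([-3.14026348e+00, -2.72754376e-04,  2.70827533e-01]), 'force': array([ 1.11693792,  0.66586512, -0.65096264]), 'torque': array([0.00813475, 0.02664032, 0.08750496]), 'finger_force': 0.0, 'width': 85.148146709896}
```

View pics/top0.png

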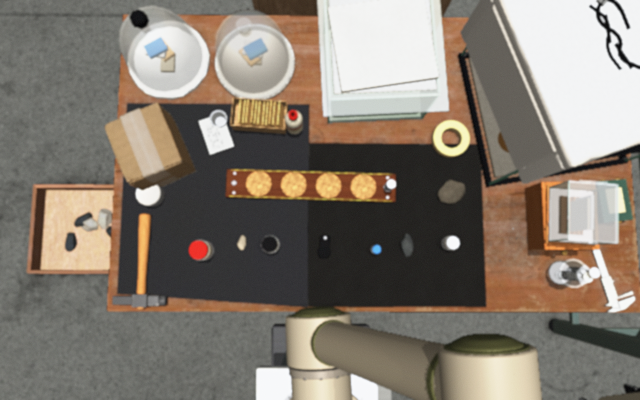

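View pics/scene0.png

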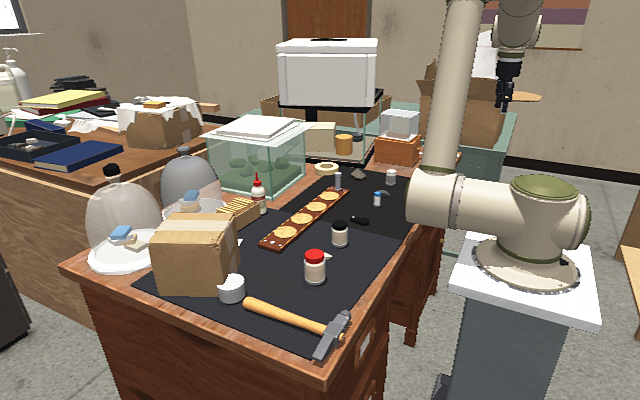

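The top view shows a red lid at (200,250), a black lid at (270,244), a blue lid at (376,249) and a white lid at (452,243). The rail's discs run from (258,184) to (363,187), and the post is at the right end, at (390,185). Next I measure these precisely.

```bash
cat > h.py <<'E'
import numpy as np, cv2
from cell import robot
def ray(n,u,v,z):
    c=robot.calibration(n);R=np.array(c["R"]);t=np.array(c["t"])
    d=R.T@np.array([(u-c["cx"])/c["fx"],(v-c["cy"])/c["fy"],1]);o=-R.T@t
    return o+d*(z-o[2])/d[2]
def proj(n,X):
    c=robot.calibration(n);p=np.array(c["R"])@np.array(X)+np.array(c["t"])
    return np.array([c["cx"]+c["fx"]*p[0]/p[2],c["cy"]+c["fy"]*p[1]/p[2]])
def blob(mask,u,v,r=16):
    m=np.zeros(mask.shape,np.uint8);cv2.circle(m,(u,v),r,1,-1);m&=mask.astype(np.uint8)
    n,l,s,c=cv2.connectedComponentsWithStats(m);k=1+np.argmax(s[1:,4]);return c[k],s[k]
E
python3 - <<'E'
from h import *
im=cv2.imread("pics/top0.png");h=cv2.cvtColor(im,cv2.COLOR_BGR2HSV);H,S,V=[h[...,i].astype(int) for i in range(3)]
def go(name,m,u,v,z,r=16):
    c,s=blob(m,u,v,r);print(name,c.round(1),s,ray("top",*c,z).round(1))
go("red",(S>180)&(V>120)&((H<8)|(H>172)),200,250,73.5)
go("blue",(S>80)&(H>95)&(H<125)&(V>90),376,249,48.5)
go("white",(S<50)&(V>140),452,243,53.5)
for u,v in((258,184),(293,184),(328,186),(363,187)): go("disc",(V>170)&(S>60)&(H>10)&(H<30),u,v,18.5,18)
go("post",(S<50)&(V>110),390,185,78,9)
a=cv2.resize(im[225:270,180:300],None,fx=6,fy=6,interpolation=cv2.INTER_NEAREST)
b=cv2.resize(im[225:270,360:480],None,fx=6,fy=6,interpolation=cv2.INTER_NEAREST)
cv2.imwrite("pics/c1.png",np.vstack([a,b]))
E
```

```text
red [197.4 249.6] [189 241  18  18 263] [425.6 290.3  73.5]
blue [376.4 248.9] [372 244  10  11  86] [ 428.8 -121.9   48.5]
white [452.4 242.4] [446 236  14  14 164] [ 444.3 -299.6   53.5]
disc [258.2 183.3] [245 171  27  27 542] [587.3 160.6  18.5]
disc [293.2 184.4] [280 172  27  27 544] [585.2  75.5  18.5]
disc [328.2 185.4] [315 173  27  27 533] [583.   -9.5  18.5]
disc [363.  186.3] [350 174  26  27 548] [581.  -94.2  18.5]
post [390.6 183.2] [385 177  12  13 103] [ 579.9 -153.    78. ]
```

View pics/c1.png

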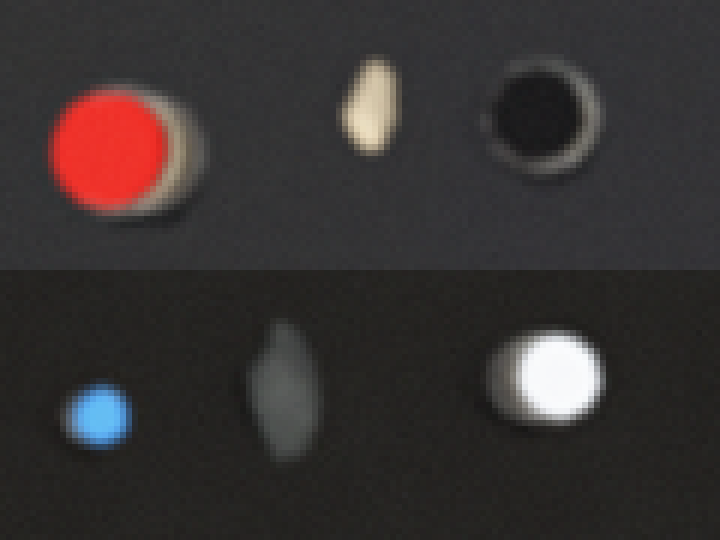

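The crop shows the black lid centred near pixel (269.1, 243.3), with pebbles well clear of the jars. The disc spacing comes out at 85 mm, as given. I'll turn the tool so the fingers close along world x, across the rail, then go to the small jar.

Request:
jog_arm(
  targets=[
    {"rz": -1},
    {"rz": -1},
    {"rz": -1},
    {"rz": -1},
    {"rz": -1},
    {"rz": -1},
    {"rz": -1},
    {"rz": -1},
    {"rz": -1},
    {"rz": -1},
    {"rz": -1},
    {"rz": -1},
    {"rz": -0.43},
  ],
  claw=-1,
  squeeze=30,
)

```text
schema error: expected keys x, y, z, rx, ry, rz
```

Request:
jog_arm(
  targets=[
    {"y": 0.9, "x": 0.7},
    {"y": 0.9, "x": 0.7},
    {"y": 0.9, "x": 0.7},
    {"y": 0.9, "x": 0.7},
    {"y": 0.9, "x": 0.7},
    {"y": 0.9, "x": 0.7},
    {"y": 0.9, "x": 0.7},
    {"y": 0.9, "x": 0.7},
    {"y": 0.23, "x": 0.16, "z": 0.9},
    {"z": 0.9},
    {"z": 0.9},
    {},
    {},
  ],
)

```text
schema error: expected keys x, y, z, rx, ry, rz
```

```bash
python3 - <<'E'
from h import *
s=robot.sense();print(s["t"],s["eef_pos"].round(1),s["tcp_rot"].round(3),s["joint_pos"].round(2));print("med",ray("top",269.1,243.3,65.5).round(1))
for p in([425.6,290.3,38],[428.8,-121.9,25],[444.3,-299.6,28]): print(proj("scene",p).round(0))
E
```

```text
0.1 [ 147.1 -529.7  230.8] [-3.14  -0.     0.271] [-1.52  0.38  1.3  -0.    1.46 -0.22]
med [440.6 127.8  65.5]
[314. 267.]
[376. 199.]
[390. 178.]
```

Every row needs all six keys, so I'm resending. The scene projections match the jars.

Request:
jog_arm(
  targets=[
    {"x": 0, "y": 0, "z": 0, "rx": 0, "ry": 0, "rz": -1},
    {"x": 0, "y": 0, "z": 0, "rx": 0, "ry": 0, "rz": -1},
    {"x": 0, "y": 0, "z": 0, "rx": 0, "ry": 0, "rz": -1},
    {"x": 0, "y": 0, "z": 0, "rx": 0, "ry": 0, "rz": -1},
    {"x": 0, "y": 0, "z": 0, "rx": 0, "ry": 0, "rz": -1},
    {"x": 0, "y": 0, "z": 0, "rx": 0, "ry": 0, "rz": -1},
    {"x": 0, "y": 0, "z": 0, "rx": 0, "ry": 0, "rz": -1},
    {"x": 0, "y": 0, "z": 0, "rx": 0, "ry": 0, "rz": -1},
    {"x": 0, "y": 0, "z": 0, "rx": 0, "ry": 0, "rz": -1},
    {"x": 0, "y": 0, "z": 0, "rx": 0, "ry": 0, "rz": -1},
    {"x": 0, "y": 0, "z": 0, "rx": 0, "ry": 0, "rz": -1},
    {"x": 0, "y": 0, "z": 0, "rx": 0, "ry": 0, "rz": -1},
    {"x": 0, "y": 0, "z": 0, "rx": 0, "ry": 0, "rz": -0.43},
  ],
  claw=-1,
  squeeze=30,
)

```text
t: 1.72
eef_pos: [147.1, -529.8, 230.9]
tcp_rot: [-3.142, -0.001, 1.575]
force: [-0.1, -0.0, 0.3]
width: 85.1
finger_force: 0.0
```

Request:
jog_arm(
  targets=[
    {"x": 0.7, "y": 0.9, "z": 0, "rx": 0, "ry": 0, "rz": 0},
    {"x": 0.7, "y": 0.9, "z": 0, "rx": 0, "ry": 0, "rz": 0},
    {"x": 0.7, "y": 0.9, "z": 0, "rx": 0, "ry": 0, "rz": 0},
    {"x": 0.7, "y": 0.9, "z": 0, "rx": 0, "ry": 0, "rz": 0},
    {"x": 0.7, "y": 0.9, "z": 0, "rx": 0, "ry": 0, "rz": 0},
    {"x": 0.7, "y": 0.9, "z": 0, "rx": 0, "ry": 0, "rz": 0},
    {"x": 0.7, "y": 0.9, "z": 0, "rx": 0, "ry": 0, "rz": 0},
    {"x": 0.7, "y": 0.9, "z": 0, "rx": 0, "ry": 0, "rz": 0},
    {"x": 0.16, "y": 0.23, "z": 0.9, "rx": 0, "ry": 0, "rz": 0},
    {"x": 0, "y": 0, "z": 0.9, "rx": 0, "ry": 0, "rz": 0},
    {"x": 0, "y": 0, "z": 0.9, "rx": 0, "ry": 0, "rz": 0},
    {"x": 0, "y": 0, "z": 0, "rx": 0, "ry": 0, "rz": 0},
    {"x": 0, "y": 0, "z": 0, "rx": 0, "ry": 0, "rz": 0},
  ],
)

```text
t: 3.35
eef_pos: [444.4, -299.5, 124.5]
tcp_rot: [3.14, 0.001, 1.572]
force: [0.5, 0.3, 0.2]
width: 85.4
finger_force: 0.0
```

Request:
jog_arm(
  targets=[
    {"x": 0, "y": 0, "z": 0.8, "rx": 0, "ry": 0, "rz": 0},
    {"x": 0, "y": 0, "z": 0.8, "rx": 0, "ry": 0, "rz": 0},
    {"x": 0, "y": 0, "z": 0.7, "rx": 0, "ry": 0, "rz": 0},
    {"x": 0, "y": 0, "z": 0.5, "rx": 0, "ry": 0, "rz": 0},
    {"x": 0, "y": 0, "z": 0, "rx": 0, "ry": 0, "rz": 0},
  ],
)

```text
t: 3.98
eef_pos: [444.1, -299.3, 11.7]
tcp_rot: [-3.142, -0.0, 1.572]
force: [-0.6, -0.5, -0.1]
width: 85.1
finger_force: 0.0
```

Request:
jog_arm(
  targets=[
    {"x": 0, "y": 0, "z": 0, "rx": 0, "ry": 0, "rz": 0},
    {"x": 0, "y": 0, "z": 0, "rx": 0, "ry": 0, "rz": 0},
    {"x": 0, "y": 0, "z": 0, "rx": 0, "ry": 0, "rz": 0},
    {"x": 0, "y": 0, "z": 0, "rx": 0, "ry": 0, "rz": 0},
    {"x": 0, "y": 0, "z": 0, "rx": 0, "ry": 0, "rz": 0},
    {"x": 0, "y": 0, "z": 0, "rx": 0, "ry": 0, "rz": 0},
  ],
  claw=1,
  squeeze=30,
)

```text
t: 4.72
eef_pos: [444.2, -299.3, 12.2]
tcp_rot: [3.141, 0.001, 1.573]
force: [-0.6, -0.0, 6.5]
width: 33.2
finger_force: 29.4
```

Request:
jog_arm(
  targets=[
    {"x": 0, "y": 0, "z": -0.6, "rx": 0, "ry": 0, "rz": 0},
    {"x": 0, "y": 0, "z": -0.8, "rx": 0, "ry": 0, "rz": 0},
    {"x": 0, "y": 0, "z": -0.9, "rx": 0, "ry": 0, "rz": 0},
    {"x": 0.4, "y": 0.15, "z": -0.7, "rx": 0, "ry": 0, "rz": 0},
    {"x": 0.9, "y": 0.35, "z": 0, "rx": 0, "ry": 0, "rz": 0},
    {"x": 0.9, "y": 0.35, "z": 0, "rx": 0, "ry": 0, "rz": 0},
    {"x": 0.9, "y": 0.35, "z": 0, "rx": 0, "ry": 0, "rz": 0},
    {"x": 0.9, "y": 0.35, "z": 0, "rx": 0, "ry": 0, "rz": 0},
    {"x": 0.9, "y": 0.35, "z": 0, "rx": 0, "ry": 0, "rz": 0},
    {"x": 0.9, "y": 0.35, "z": 0, "rx": 0, "ry": 0, "rz": 0},
    {"x": 0.9, "y": 0.35, "z": 0, "rx": 0, "ry": 0, "rz": 0},
    {"x": 0.9, "y": 0.35, "z": 0, "rx": 0, "ry": 0, "rz": 0},
    {"x": 0.9, "y": 0.3, "z": 0, "rx": 0, "ry": 0, "rz": 0},
    {"x": 0.6, "y": 0.2, "z": 0, "rx": 0, "ry": 0, "rz": 0},
    {"x": 0.27, "y": 0.08, "z": 0, "rx": 0, "ry": 0, "rz": 0},
    {"x": 0, "y": 0, "z": 0.8, "rx": 0, "ry": 0, "rz": 0},
    {"x": 0, "y": 0, "z": 0.8, "rx": 0, "ry": 0, "rz": 0},
    {"x": 0, "y": 0, "z": 0.6, "rx": 0, "ry": 0, "rz": 0},
    {"x": 0, "y": 0, "z": 0, "rx": 0, "ry": 0, "rz": 0},
    {"x": 0, "y": 0, "z": 0, "rx": 0, "ry": 0, "rz": 0},
  ],
)

```text
t: 7.22
eef_pos: [585.0, 75.6, 44.4]
tcp_rot: [3.14, 0.0, 1.572]
force: [0.7, -0.3, -1.1]
width: 33.3
finger_force: 30.1
```

```bash
python3 - <<'E'
from h import *
im=robot.capture("scene")[:,:,::-1]; cv2.imwrite("pics/s1.png",cv2.resize(im[140:300,210:450],None,fx=3,fy=3)); print(proj("scene",[585.2,75.5,18.5]))
E
```

```text
[301.31153314 218.1286633 ]
```

View pics/s1.png

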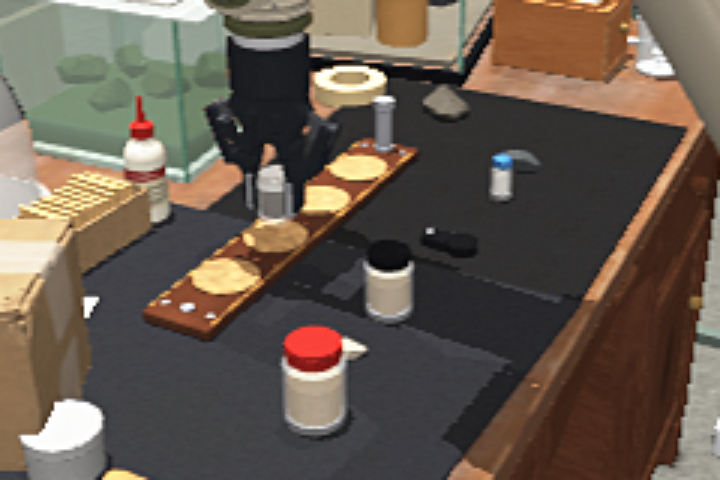

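The jar hangs upright above its disc, third from the post and seen at about (275,215) in the crop. I'll lower the last 16 mm gently and release.

Request:
jog_arm(
  targets=[
    {"x": 0, "y": 0, "z": 0.2, "rx": 0, "ry": 0, "rz": 0},
    {"x": 0, "y": 0, "z": 0.1, "rx": 0, "ry": 0, "rz": 0},
    {"x": 0, "y": 0, "z": 0.08, "rx": 0, "ry": 0, "rz": 0},
    {"x": 0, "y": 0, "z": 0.02, "rx": 0, "ry": 0, "rz": 0},
    {"x": 0, "y": 0, "z": 0, "rx": 0, "ry": 0, "rz": 0},
    {"x": 0, "y": 0, "z": 0, "rx": 0, "ry": 0, "rz": 0},
  ],
)

```text
t: 8.02
eef_pos: [584.6, 76.0, 27.4]
tcp_rot: [3.141, -0.0, 1.573]
force: [-0.9, -0.6, -0.3]
width: 33.2
finger_force: 30.1
```

Request:
jog_arm(
  targets=[
    {"x": 0, "y": 0, "z": 0, "rx": 0, "ry": 0, "rz": 0},
    {"x": 0, "y": 0, "z": 0, "rx": 0, "ry": 0, "rz": 0},
    {"x": 0, "y": 0, "z": 0, "rx": 0, "ry": 0, "rz": 0},
    {"x": 0, "y": 0, "z": 0, "rx": 0, "ry": 0, "rz": 0},
    {"x": 0, "y": 0, "z": 0, "rx": 0, "ry": 0, "rz": 0},
    {"x": 0, "y": 0, "z": 0, "rx": 0, "ry": 0, "rz": 0},
  ],
  claw=-1,
)

```text
t: 8.78
eef_pos: [584.5, 76.0, 27.3]
tcp_rot: [3.142, -0.0, 1.572]
force: [0.3, 0.2, -0.2]
width: 85.6
finger_force: 0.0
```

Request:
jog_arm(
  targets=[
    {"x": 0, "y": 0, "z": -0.7, "rx": 0, "ry": 0, "rz": 0},
    {"x": 0, "y": 0, "z": -0.9, "rx": 0, "ry": 0, "rz": 0},
    {"x": 0, "y": 0, "z": -0.9, "rx": 0, "ry": 0, "rz": 0},
    {"x": -0.8, "y": -0.65, "z": 0, "rx": 0, "ry": 0, "rz": 0},
    {"x": -0.8, "y": -0.65, "z": 0, "rx": 0, "ry": 0, "rz": 0},
    {"x": -0.8, "y": -0.65, "z": 0, "rx": 0, "ry": 0, "rz": 0},
    {"x": -0.8, "y": -0.65, "z": 0, "rx": 0, "ry": 0, "rz": 0},
    {"x": -0.8, "y": -0.65, "z": 0, "rx": 0, "ry": 0, "rz": 0},
    {"x": -0.7, "y": -0.5, "z": 0, "rx": 0, "ry": 0, "rz": 0},
    {"x": -0.25, "y": -0.15, "z": 0, "rx": 0, "ry": 0, "rz": 0},
    {"x": 0, "y": 0, "z": 0.8, "rx": 0, "ry": 0, "rz": 0},
    {"x": 0, "y": 0, "z": 0.8, "rx": 0, "ry": 0, "rz": 0},
    {"x": 0, "y": 0, "z": 0.8, "rx": 0, "ry": 0, "rz": 0},
    {"x": 0, "y": 0, "z": 0.5, "rx": 0, "ry": 0, "rz": 0},
    {"x": 0, "y": 0, "z": 0, "rx": 0, "ry": 0, "rz": 0},
    {"x": 0, "y": 0, "z": 0, "rx": 0, "ry": 0, "rz": 0},
  ],
)

```text
t: 10.78
eef_pos: [429.4, -122.2, 11.9]
tcp_rot: [3.141, 0.0, 1.573]
force: [0.1, 0.1, 0.4]
width: 84.8
finger_force: 0.0
```

Request:
jog_arm(
  targets=[
    {"x": 0, "y": 0, "z": 0, "rx": 0, "ry": 0, "rz": 0},
    {"x": 0, "y": 0, "z": 0, "rx": 0, "ry": 0, "rz": 0},
    {"x": 0, "y": 0, "z": 0, "rx": 0, "ry": 0, "rz": 0},
    {"x": 0, "y": 0, "z": 0, "rx": 0, "ry": 0, "rz": 0},
    {"x": 0, "y": 0, "z": 0, "rx": 0, "ry": 0, "rz": 0},
    {"x": 0, "y": 0, "z": 0, "rx": 0, "ry": 0, "rz": 0},
    {"x": 0, "y": 0, "z": 0, "rx": 0, "ry": 0, "rz": 0},
  ],
  claw=1,
  squeeze=25,
)

```text
t: 11.65
eef_pos: [428.9, -122.3, 11.6]
tcp_rot: [3.141, 0.0, 1.572]
force: [-0.1, 1.5, 6.5]
width: 21.5
finger_force: 24.6
```

Request:
jog_arm(
  targets=[
    {"x": 0, "y": 0, "z": -0.6, "rx": 0, "ry": 0, "rz": 0},
    {"x": 0, "y": 0, "z": -0.8, "rx": 0, "ry": 0, "rz": 0},
    {"x": 0, "y": 0, "z": -0.8, "rx": 0, "ry": 0, "rz": 0},
    {"x": 0.35, "y": 0.2, "z": -0.6, "rx": 0, "ry": 0, "rz": 0},
    {"x": 0.9, "y": 0.5, "z": 0, "rx": 0, "ry": 0, "rz": 0},
    {"x": 0.9, "y": 0.5, "z": 0, "rx": 0, "ry": 0, "rz": 0},
    {"x": 0.9, "y": 0.5, "z": 0, "rx": 0, "ry": 0, "rz": 0},
    {"x": 0.9, "y": 0.5, "z": 0, "rx": 0, "ry": 0, "rz": 0},
    {"x": 0.9, "y": 0.5, "z": 0, "rx": 0, "ry": 0, "rz": 0},
    {"x": 0.9, "y": 0.5, "z": 0, "rx": 0, "ry": 0, "rz": 0},
    {"x": 0.9, "y": 0.5, "z": 0, "rx": 0, "ry": 0, "rz": 0},
    {"x": 0.42, "y": 0.26, "z": 0, "rx": 0, "ry": 0, "rz": 0},
    {"x": 0, "y": 0, "z": 0.7, "rx": 0, "ry": 0, "rz": 0},
    {"x": 0, "y": 0, "z": 0.8, "rx": 0, "ry": 0, "rz": 0},
    {"x": 0, "y": 0, "z": 0.5, "rx": 0, "ry": 0, "rz": 0},
    {"x": 0, "y": 0, "z": 0.2, "rx": 0, "ry": 0, "rz": 0},
    {"x": 0, "y": 0, "z": 0.1, "rx": 0, "ry": 0, "rz": 0},
    {"x": 0, "y": 0, "z": 0.06, "rx": 0, "ry": 0, "rz": 0},
    {"x": 0, "y": 0, "z": 0.04, "rx": 0, "ry": 0, "rz": 0},
    {"x": 0, "y": 0, "z": 0, "rx": 0, "ry": 0, "rz": 0},
  ],
)

```text
t: 14.15
eef_pos: [586.9, 160.8, 27.6]
tcp_rot: [3.141, 0.0, 1.572]
force: [0.3, 0.1, 0.2]
width: 21.6
finger_force: 24.6
```

Request:
jog_arm(
  targets=[
    {"x": 0, "y": 0, "z": 0.02, "rx": 0, "ry": 0, "rz": 0},
    {"x": 0, "y": 0, "z": 0, "rx": 0, "ry": 0, "rz": 0},
    {"x": 0, "y": 0, "z": 0, "rx": 0, "ry": 0, "rz": 0},
  ],
)

```text
t: 14.52
eef_pos: [586.8, 160.8, 26.6]
tcp_rot: [3.141, -0.0, 1.572]
force: [-0.4, 0.4, 0.3]
width: 21.5
finger_force: 24.6
```

Request:
jog_arm(
  targets=[
    {"x": 0, "y": 0, "z": 0, "rx": 0, "ry": 0, "rz": 0},
    {"x": 0, "y": 0, "z": 0, "rx": 0, "ry": 0, "rz": 0},
    {"x": 0, "y": 0, "z": 0, "rx": 0, "ry": 0, "rz": 0},
    {"x": 0, "y": 0, "z": 0, "rx": 0, "ry": 0, "rz": 0},
    {"x": 0, "y": 0, "z": 0, "rx": 0, "ry": 0, "rz": 0},
    {"x": 0, "y": 0, "z": 0, "rx": 0, "ry": 0, "rz": 0},
    {"x": 0, "y": 0, "z": -0.7, "rx": 0, "ry": 0, "rz": 0},
    {"x": 0, "y": 0, "z": -0.9, "rx": 0, "ry": 0, "rz": 0},
    {"x": 0, "y": 0, "z": -0.9, "rx": 0, "ry": 0, "rz": 0},
    {"x": -0.2, "y": -0.9, "z": 0, "rx": 0, "ry": 0, "rz": 0},
    {"x": -0.2, "y": -0.9, "z": 0, "rx": 0, "ry": 0, "rz": 0},
    {"x": -0.2, "y": -0.9, "z": 0, "rx": 0, "ry": 0, "rz": 0},
    {"x": -0.2, "y": -0.7, "z": 0, "rx": 0, "ry": 0, "rz": 0},
    {"x": -0.02, "y": -0.26, "z": 0, "rx": 0, "ry": 0, "rz": 0},
    {"x": 0, "y": 0, "z": 0, "rx": 0, "ry": 0, "rz": 0},
  ],
  claw=-1,
)

```text
t: 16.4
eef_pos: [440.8, 127.9, 126.8]
tcp_rot: [3.141, -0.0, 1.572]
force: [0.7, -0.4, -0.1]
width: 85.2
finger_force: 0.0
```

```bash
python3 - <<'E'
from h import *
a=robot.capture("scene")[:,:,::-1][140:300,210:450];b=robot.capture("top")[:,:,::-1][150:270,180:420]
cv2.imwrite("pics/s2.png",cv2.resize(np.vstack([a,b]),None,fx=2.1,fy=2.1))
E
```

```text
(no output)
```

View pics/s2.png

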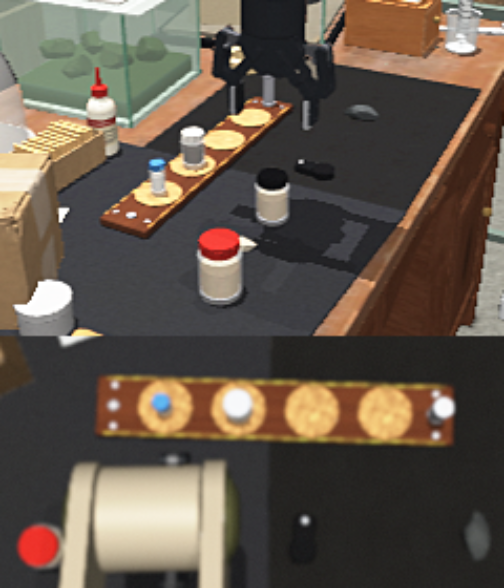

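The vial (157,178) and small jar (192,147) stand upright and centred on their discs. The medium jar is next.

Request:
jog_arm(
  targets=[
    {"x": 0, "y": 0, "z": 0.8, "rx": 0, "ry": 0, "rz": 0},
    {"x": 0, "y": 0, "z": 0.8, "rx": 0, "ry": 0, "rz": 0},
    {"x": 0, "y": 0, "z": 0.7, "rx": 0, "ry": 0, "rz": 0},
    {"x": 0, "y": 0, "z": 0.5, "rx": 0, "ry": 0, "rz": 0},
    {"x": 0, "y": 0, "z": 0, "rx": 0, "ry": 0, "rz": 0},
    {"x": 0, "y": 0, "z": 0, "rx": 0, "ry": 0, "rz": 0},
  ],
)

```text
t: 17.25
eef_pos: [441.3, 127.8, 15.0]
tcp_rot: [3.14, -0.0, 1.573]
force: [-0.8, -0.4, 1.3]
width: 85.7
finger_force: 0.0
```

Request:
jog_arm(
  targets=[
    {"x": 0, "y": 0, "z": 0, "rx": 0, "ry": 0, "rz": 0},
    {"x": 0, "y": 0, "z": 0, "rx": 0, "ry": 0, "rz": 0},
    {"x": 0, "y": 0, "z": 0, "rx": 0, "ry": 0, "rz": 0},
    {"x": 0, "y": 0, "z": 0, "rx": 0, "ry": 0, "rz": 0},
    {"x": 0, "y": 0, "z": 0, "rx": 0, "ry": 0, "rz": 0},
    {"x": 0, "y": 0, "z": 0, "rx": 0, "ry": 0, "rz": 0},
    {"x": 0, "y": 0, "z": 0, "rx": 0, "ry": 0, "rz": 0},
  ],
  claw=1,
  squeeze=35,
)

```text
t: 18.12
eef_pos: [440.6, 127.8, 15.0]
tcp_rot: [3.141, -0.0, 1.572]
force: [-0.7, 0.2, 5.8]
width: 41.3
finger_force: 34.9
```

Request:
jog_arm(
  targets=[
    {"x": 0, "y": 0, "z": -0.6, "rx": 0, "ry": 0, "rz": 0},
    {"x": 0, "y": 0, "z": -0.8, "rx": 0, "ry": 0, "rz": 0},
    {"x": 0, "y": 0, "z": -0.8, "rx": 0, "ry": 0, "rz": 0},
    {"x": -0.13, "y": 0.15, "z": -0.6, "rx": 0, "ry": 0, "rz": 0},
    {"x": -0.7, "y": 0.7, "z": 0, "rx": 0, "ry": 0, "rz": 0},
    {"x": -0.7, "y": 0.7, "z": 0, "rx": 0, "ry": 0, "rz": 0},
    {"x": -0.7, "y": 0.7, "z": 0, "rx": 0, "ry": 0, "rz": 0},
    {"x": -0.7, "y": 0.7, "z": 0, "rx": 0, "ry": 0, "rz": 0},
    {"x": -0.5, "y": 0.6, "z": 0, "rx": 0, "ry": 0, "rz": 0},
    {"x": 0, "y": 0, "z": 0, "rx": 0, "ry": 0, "rz": 0},
    {"x": 0, "y": 0, "z": 0.7, "rx": 0, "ry": 0, "rz": 0},
    {"x": 0, "y": 0, "z": 0.8, "rx": 0, "ry": 0, "rz": 0},
    {"x": 0, "y": 0, "z": 0.5, "rx": 0, "ry": 0, "rz": 0},
    {"x": 0, "y": 0, "z": 0.2, "rx": 0, "ry": 0, "rz": 0},
    {"x": 0, "y": 0, "z": 0.1, "rx": 0, "ry": 0, "rz": 0},
    {"x": 0, "y": 0, "z": 0.06, "rx": 0, "ry": 0, "rz": 0},
    {"x": 0, "y": 0, "z": 0.04, "rx": 0, "ry": 0, "rz": 0},
    {"x": 0, "y": 0, "z": 0.02, "rx": 0, "ry": 0, "rz": 0},
    {"x": 0, "y": 0, "z": 0, "rx": 0, "ry": 0, "rz": 0},
    {"x": 0, "y": 0, "z": 0, "rx": 0, "ry": 0, "rz": 0},
  ],
)

```text
t: 20.62
eef_pos: [582.8, -9.2, 30.1]
tcp_rot: [3.141, 0.0, 1.572]
force: [-0.2, 0.8, 4.0]
width: 41.3
finger_force: 36.0
```

Request:
jog_arm(
  targets=[
    {"x": 0, "y": 0, "z": 0, "rx": 0, "ry": 0, "rz": 0},
    {"x": 0, "y": 0, "z": 0, "rx": 0, "ry": 0, "rz": 0},
    {"x": 0, "y": 0, "z": 0, "rx": 0, "ry": 0, "rz": 0},
    {"x": 0, "y": 0, "z": 0, "rx": 0, "ry": 0, "rz": 0},
    {"x": 0, "y": 0, "z": 0, "rx": 0, "ry": 0, "rz": 0},
    {"x": 0, "y": 0, "z": 0, "rx": 0, "ry": 0, "rz": 0},
    {"x": 0, "y": 0, "z": -0.7, "rx": 0, "ry": 0, "rz": 0},
    {"x": 0, "y": 0, "z": -0.9, "rx": 0, "ry": 0, "rz": 0},
    {"x": 0, "y": 0, "z": -0.9, "rx": 0, "ry": 0, "rz": 0},
    {"x": 0.8, "y": -0.4, "z": 0, "rx": 0, "ry": 0, "rz": 0},
    {"x": 0.8, "y": -0.4, "z": 0, "rx": 0, "ry": 0, "rz": 0},
    {"x": 0.8, "y": -0.4, "z": 0, "rx": 0, "ry": 0, "rz": 0},
    {"x": 0.8, "y": -0.4, "z": 0, "rx": 0, "ry": 0, "rz": 0},
    {"x": 0.8, "y": -0.4, "z": 0, "rx": 0, "ry": 0, "rz": 0},
    {"x": 0.8, "y": -0.4, "z": 0, "rx": 0, "ry": 0, "rz": 0},
    {"x": 0.8, "y": -0.4, "z": 0, "rx": 0, "ry": 0, "rz": 0},
    {"x": 0.8, "y": -0.4, "z": 0, "rx": 0, "ry": 0, "rz": 0},
    {"x": 0.8, "y": -0.4, "z": 0, "rx": 0, "ry": 0, "rz": 0},
    {"x": 0.29, "y": -0.33, "z": 0, "rx": 0, "ry": 0, "rz": 0},
    {"x": 0, "y": 0, "z": 0, "rx": 0, "ry": 0, "rz": 0},
  ],
  claw=-1,
)

```text
t: 23.12
eef_pos: [424.3, 290.2, 129.8]
tcp_rot: [-3.141, 0.0, 1.574]
force: [0.1, -0.7, 0.6]
width: 85.1
finger_force: 0.0
```

Request:
jog_arm(
  targets=[
    {"x": 0, "y": 0, "z": 0.8, "rx": 0, "ry": 0, "rz": 0},
    {"x": 0, "y": 0, "z": 0.8, "rx": 0, "ry": 0, "rz": 0},
    {"x": 0, "y": 0, "z": 0.7, "rx": 0, "ry": 0, "rz": 0},
    {"x": 0, "y": 0, "z": 0.5, "rx": 0, "ry": 0, "rz": 0},
    {"x": 0, "y": 0, "z": 0, "rx": 0, "ry": 0, "rz": 0},
    {"x": 0, "y": 0, "z": 0, "rx": 0, "ry": 0, "rz": 0},
  ],
)

```text
t: 23.88
eef_pos: [425.8, 289.7, 18.5]
tcp_rot: [3.14, -0.0, 1.572]
force: [-0.3, -0.0, 0.7]
width: 85.6
finger_force: 0.0
```

Request:
jog_arm(
  targets=[
    {"x": 0, "y": 0, "z": 0, "rx": 0, "ry": 0, "rz": 0},
    {"x": 0, "y": 0, "z": 0, "rx": 0, "ry": 0, "rz": 0},
    {"x": 0, "y": 0, "z": 0, "rx": 0, "ry": 0, "rz": 0},
    {"x": 0, "y": 0, "z": 0, "rx": 0, "ry": 0, "rz": 0},
    {"x": 0, "y": 0, "z": 0, "rx": 0, "ry": 0, "rz": 0},
    {"x": 0, "y": 0, "z": 0, "rx": 0, "ry": 0, "rz": 0},
    {"x": 0, "y": 0, "z": 0, "rx": 0, "ry": 0, "rz": 0},
  ],
  claw=1,
  squeeze=40,
)

```text
t: 24.75
eef_pos: [425.2, 290.2, 18.5]
tcp_rot: [3.14, -0.0, 1.573]
force: [-0.6, -1.7, 6.5]
width: 47.0
finger_force: 40.4
```

Request:
jog_arm(
  targets=[
    {"x": 0, "y": 0, "z": -0.6, "rx": 0, "ry": 0, "rz": 0},
    {"x": 0, "y": 0, "z": -0.8, "rx": 0, "ry": 0, "rz": 0},
    {"x": 0, "y": 0, "z": -0.8, "rx": 0, "ry": 0, "rz": 0},
    {"x": -0.31, "y": 0.2, "z": -0.6, "rx": 0, "ry": 0, "rz": 0},
    {"x": -0.93, "y": 0.37, "z": 0, "rx": 0, "ry": 0, "rz": 0},
    {"x": -0.93, "y": 0.37, "z": 0, "rx": 0, "ry": 0, "rz": 0},
    {"x": -0.93, "y": 0.37, "z": 0, "rx": 0, "ry": 0, "rz": 0},
    {"x": -0.93, "y": 0.37, "z": 0, "rx": 0, "ry": 0, "rz": 0},
    {"x": -0.93, "y": 0.37, "z": 0, "rx": 0, "ry": 0, "rz": 0},
    {"x": -0.93, "y": 0.37, "z": 0, "rx": 0, "ry": 0, "rz": 0},
    {"x": -0.93, "y": 0.37, "z": 0, "rx": 0, "ry": 0, "rz": 0},
    {"x": -0.93, "y": 0.37, "z": 0, "rx": 0, "ry": 0, "rz": 0},
    {"x": -0.93, "y": 0.37, "z": 0, "rx": 0, "ry": 0, "rz": 0},
    {"x": -0.6, "y": 0.27, "z": 0, "rx": 0, "ry": 0, "rz": 0},
    {"x": -0.33, "y": 0.1, "z": 0, "rx": 0, "ry": 0, "rz": 0},
    {"x": 0, "y": 0, "z": 0, "rx": 0, "ry": 0, "rz": 0},
    {"x": 0, "y": 0, "z": 0, "rx": 0, "ry": 0, "rz": 0},
  ],
)

```text
t: 26.88
eef_pos: [581.2, -93.0, 129.7]
tcp_rot: [-3.141, -0.0, 1.573]
force: [0.1, 0.5, -0.3]
width: 46.9
finger_force: 41.3
```

Request:
jog_arm(
  targets=[
    {"x": 0, "y": 0, "z": 0.7, "rx": 0, "ry": 0, "rz": 0},
    {"x": 0, "y": 0, "z": 0.8, "rx": 0, "ry": 0, "rz": 0},
    {"x": 0, "y": 0, "z": 0.5, "rx": 0, "ry": 0, "rz": 0},
    {"x": 0, "y": 0, "z": 0.2, "rx": 0, "ry": 0, "rz": 0},
    {"x": 0, "y": 0, "z": 0.1, "rx": 0, "ry": 0, "rz": 0},
    {"x": 0, "y": 0, "z": 0.06, "rx": 0, "ry": 0, "rz": 0},
    {"x": 0, "y": 0, "z": 0.04, "rx": 0, "ry": 0, "rz": 0},
    {"x": 0, "y": 0, "z": 0.02, "rx": 0, "ry": 0, "rz": 0},
    {"x": 0, "y": 0, "z": 0, "rx": 0, "ry": 0, "rz": 0},
    {"x": 0, "y": 0, "z": 0, "rx": 0, "ry": 0, "rz": 0},
  ],
)

```text
t: 28.12
eef_pos: [581.7, -94.1, 33.5]
tcp_rot: [3.141, 0.0, 1.572]
force: [-2.4, 0.6, 6.0]
width: 47.0
finger_force: 41.6
```

Contact is felt. I'll release, rise and back off towards the base so the rail is clear in the top view.

Request:
jog_arm(
  targets=[
    {"x": 0, "y": 0, "z": 0, "rx": 0, "ry": 0, "rz": 0},
    {"x": 0, "y": 0, "z": 0, "rx": 0, "ry": 0, "rz": 0},
    {"x": 0, "y": 0, "z": 0, "rx": 0, "ry": 0, "rz": 0},
    {"x": 0, "y": 0, "z": 0, "rx": 0, "ry": 0, "rz": 0},
    {"x": 0, "y": 0, "z": 0, "rx": 0, "ry": 0, "rz": 0},
    {"x": 0, "y": 0, "z": 0, "rx": 0, "ry": 0, "rz": 0},
    {"x": 0, "y": 0, "z": -0.7, "rx": 0, "ry": 0, "rz": 0},
    {"x": 0, "y": 0, "z": -0.9, "rx": 0, "ry": 0, "rz": 0},
    {"x": 0, "y": 0, "z": -0.9, "rx": 0, "ry": 0, "rz": 0},
    {"x": -0.4, "y": -0.8, "z": -0.4, "rx": 0, "ry": 0, "rz": 0},
    {"x": -0.5, "y": -0.8, "z": 0, "rx": 0, "ry": 0, "rz": 0},
    {"x": -0.5, "y": -0.8, "z": 0, "rx": 0, "ry": 0, "rz": 0},
    {"x": -0.5, "y": -0.8, "z": 0, "rx": 0, "ry": 0, "rz": 0},
    {"x": -0.5, "y": -0.8, "z": 0, "rx": 0, "ry": 0, "rz": 0},
    {"x": -0.5, "y": -0.8, "z": 0, "rx": 0, "ry": 0, "rz": 0},
    {"x": 0, "y": 0, "z": 0, "rx": 0, "ry": 0, "rz": 0},
  ],
  claw=-1,
)

```text
t: 30.12
eef_pos: [388.5, -211.2, 149.1]
tcp_rot: [-3.142, 0.0, 1.57]
force: [1.0, 0.3, 0.5]
width: 85.5
finger_force: 0.0
```

```bash
python3 - <<'E'
from h import *
A=robot.capture("scene")[:,:,::-1];B=robot.capture("top")[:,:,::-1];cv2.imwrite("pics/topF.png",B)
a=cv2.resize(A[150:260,240:400],(640,440));b=cv2.resize(B[160:210,220:400],(640,178))
for P,h in(([581,-94.2],88.5),([583,-9.5],80.5),([585.2,75.5],68.5),([587.3,160.6],63.5)):
    u=(proj("top",[*P,h])-[220,160])*640/180;print(u.round(0)); cv2.drawMarker(b,tuple(int(round(k)) for k in u),(255,0,255),cv2.MARKER_CROSS,12,1)
cv2.imwrite("pics/fin.png",np.vstack([a,b])[:600])
h=cv2.cvtColor(B,cv2.COLOR_BGR2HSV);H,S,V=[h[...,i].astype(int) for i in range(3)]
def go(n,m,P,z,r):
    u=proj("top",[*P,z]);c,s=blob(m,*[int(round(k)) for k in u],r);print(n,(ray("top",*c,z)[:2]-P).round(1),s[2:])
go("red",(S>180)&(V>120)&((H<8)|(H>172)),[581,-94.2],88.5,14)
go("black",V<60,[583,-9.5],80.5,10)
go("white",(S<40)&(V>180),[585.2,75.5],68.5,14)
go("blue",(S>80)&(H>95)&(H<125)&(V>90),[587.3,160.6],63.5,14)
E
```

```text
[518.  78.]
[387.  76.]
[257.  75.]
[128.  73.]
red [ 1.  -1.1] [ 18  18 250]
black [-1.9  1.2] [ 14  14 144]
white [-1.1 -0.5] [ 14  14 147]
blue [-2.1 -0.6] [ 8  8 50]
```

View pics/fin.png

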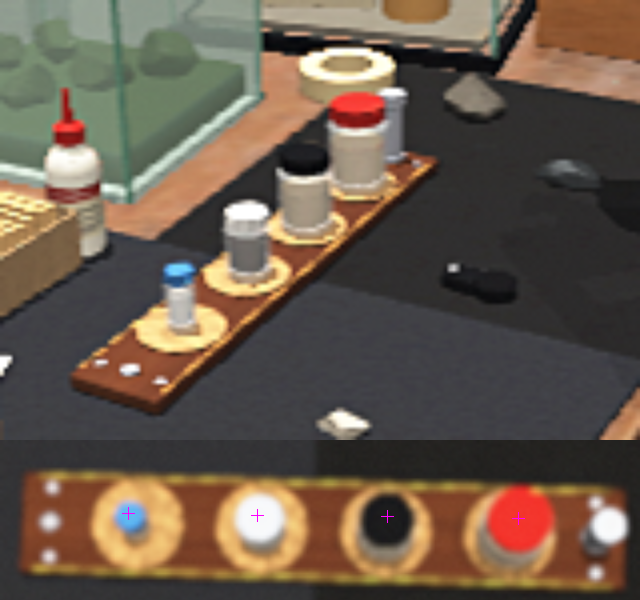

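The final picture shows all four containers upright on their discs: red beside the post, then black, white and blue by the low stud. Each lid is within about 2 mm of centre, and the gripper is clear.

```bash
python3 -c "
from cell import robot
print(robot.finish_job())"
```

```text
the job is handed in; nothing more can be done
None
```

All four containers stand upright on their discs, largest by the tall post down to the smallest by the low stud, each within about 2.5 mm of centre; all are released and the job was handed in at about 30 s.

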